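Seat a trimming blade over the hidden pin of its holder

ROBOT

A 6-joint arm with a two-finger parallel gripper is mounted at the origin on a cart in front of the work surface, level with it; the furniture and walls round the work are solid. World frame = base frame: x ahead of the robot, y to its left, z up, the work surface at z = 0. Lengths are in m, angles in rad, forces in N, time in s.
With the tool pointing down it reaches from about 0.325 to 0.775 m from the base axis. Payload 5.5 kg.
Tool frame: the origin (TCP) lies where the fingers leave the gripper's body, on its centre line; the fingertips stand 73 mm ahead of it and the grasp point (between the pads) lies 54 mm ahead of it; x points along the fingers, z is the direction in which the jaws open and shut, and the axes are right-handed (so a half turn about x gives the same grasp; the last joint's range is limited). The gripper opens to 85 mm and grips with 20 to 120 N. Pads are 22 mm wide; open, the fingers measure 114 mm over their backs; the gripper's body (76 mm by 85 mm) begins 54 mm behind the grasp point. The pads swing forward as they close: fully open they stand 13 mm farther back than shut.
Start: joints at [1.264, 0.091, 1.231, -0, 1.82, -0.057], TCP at [0.148, 0.581, 0.304] pointing down, gripper open.
Joint ranges: [-2.87, 2.87], [-0.86, 2.18], [0.17, 2.46], [-1.51, 4.65], [0.06, 2.69], [-2.65, 2.65]. Speed limits (rad/s): [2.57, 2.57, 3.01, 3.14, 3.14, 3.14].

INTERFACE

Orientations are given as a unit quaternion [w, x, y, z].
In Python, from rig import robot gives the robot as it stands. The module is installed in compiled form; this text tells all that it offers.
- The arm moves only by the tool servo_tool, never from a script. Its argument "motion" is text: rows parted by semicolons, each of 5 numbers parted by spaces: the opening, from 0 (shut) to 1 (fully open), then the shift along the tool's x, y, z in m, then the turn about the tool's x in rad. In form: claw tx ty tz roll; .... A call has 1 to 5 rows; each row is the pose to reach, as a shift and turn from the pose commanded when the call began, along the tool's axes at that moment; what a row does not reach only later rows make up. A row lasts 1/8 s, in which the tool goes at most 62.5 mm and 10.7 degrees, less where a joint would pass 70% of its speed; a pose out of reach is approached as far as the arm can. A call with a gripper value outside its range is refused whole. The fingers move at their own pace and stop on an object; the grip force is fixed at half the most. Time passes only in rows, so rows that repeat a pose let the fingers close. It gives the time, the measured TCP pose, the force and the opening at its end, in the units of the state.
- robot.state(): the state, without advancing time (a new reading comes with each control period).
- robot.grab_frame(name): name is "scene" or "top"; returns (picture, depth): 384x512x3 uint8, red, green, blue; 384x512 float32, m along the optical axis (not along the pixel's ray), 0 where there is no reading.
- robot.camera_info(name): a dict with "mtx" (3x3 intrinsics, pixels), "R" (3x3) and "t" (3): a world point X has camera coordinates R X + t. Camera axes: x right, y down, z forward; pixel columns grow to the right and rows downward; lengths in m; the calibration is good to about 2 mm. A picture is of the moment at which its call begins. camera_info takes no time and is no camera call.
- robot.hand_in(): hands the job in, once; it reports no verdict.
Trained networks look in the newest picture that a camera, given by its name, has taken for a name from the list of things; names that differ only in an ending like _2 or _b are one class to them, and where a whole thing is asked for, a point or a joint stands for the part that bears it (a point fixed in the world has none). Each returns a list of dicts, best first, with "confidence" (0 to 1); they miss things now and then, are a little off and sometimes report something else, mostly with a low value. They report only what shows in the picture. A call takes as long as a camera call. They do not tell look-alikes from the thing itself.
- robot.boxes_of(camera, thing): "rect" ([left, top, width, height] in pixels, round what is visible of it).
- robot.masks_of(camera, thing): "mask" (384x512 bool, what is visible of it) and "rect" ([left, top, width, height] in pixels, round what is visible of it).
- robot.mark_of(camera, thing): "at" ([column, row] in pixels: a listed point, or the origin of a listed thing).
The state is a dict: "clock": time; "joint_pos": joint angles; "dq": joint speeds; "joint_torque": joint torques, N m; "ee_pos": TCP position; "orientation": TCP orientation; "ft_force": force on the tool from outside, world axes, zero at the start; "torque": the same for the moment, N m; "finger_gap": opening from 0.0 (shut) to 1.0 (fully open).
Only numpy, scipy, OpenCV 4.12 (cv2) and the standard library are available. Lean on these libraries where they do the work, as an engineer would, in place of code of your own. Each camera call takes 0.05 s, during which the arm holds its last target.

TASK

Take the trimming blade from its green mat and lay it flat on the bed of the blade holder with the notched edge going in under the hood; feel gently for the locating pin hidden there and slide the notch fully home over it, without ever forcing the blade. Then swing the keeper with the red knob fully across in front of the cutting edge so that the blade is locked in, and let go. Leave everything else on the bench as it stands.

Things in the scene. Friction and masses are not known exactly. Their poses are not given: they have to be found in the camera images.
- blade: Loose steel trimming blade, about 110 g, lying flat on a green mat 3 mm thick. Plate 4 mm thick, 74 mm wide along y; origin on the underside; plate from x = -35 to +25 mm, plus a cutting bevel 2 mm thick out to x = -40. The +x edge is notched and points away from the robot within about 40 degrees; z up. It chips (job spoilt) if it is pressed on the pin, hood or keeper with over 25 N.
- blade_rib (a point): middle of the top of the blade's upright blue grip rib, at x = -14, y = 0, z = 28 mm in the blade's frame. The rib is 10 mm thick (along y), 24 mm long (x = -26 to -2), 24 mm high above the plate.
- blade_notch (a point): middle of the flat bottom of the notch, at x = +11, y = 0, z = 0 mm in the blade's frame. The notch is 8 mm wide with straight sides, 14 mm deep, and opens to +x at the blade's edge, x = 25.
- holder: Blade holder, fixed grey block. Origin on the worktop under the bed; its x axis is the way the blade goes in (away from the robot), y left, z up. Flat black rubber-faced bed 26 mm above the origin, x = -60 to +50, y = -75 to +75 mm. An aluminium hood covers the bed from x = +20 to +50: 8 mm high gap beneath, top 14 mm (two screw heads 17 mm) above the bed, legs with inner faces at y = -60 and +60.
- pin_line (a point): on the bed at x = +25, y = 0, z = 26 mm of the holder. An upright square pin, 6 x 6 mm, as high as the gap, stands under the hood at this x but anywhere from y = -13 to +13 mm, set anew each time and firm: unmeasured, to be found by feel. Off the notch, the blade's edge stops on it with blade origin at holder x = -3 mm; home, the notch bottom rests on it, blade origin at x = +11.
- keeper (a joint): angle of the keeper arm on the holder, rad: 0 = shut (stop; arm along the holder's +y, across the bed 4 mm in front of a homed blade's cutting edge), growing as it opens towards the robot; starts at 1.45 to 1.75. Upright axis at x = -38, y = -66 mm of the holder; arm 55 mm long, 10 mm wide, 4 to 9 mm above the bed. Light friction (1 N at the knob), stays put. Blocked if the blade is well short of home.
- keeper_knob (a point): centre of the top of the red knob on the keeper arm: an upright cylinder 13 mm thick, 45 mm from the turning axis, top 36 mm above the bed, its upper 27 mm free above the arm
- vial: bystander: glass vial with white cap, 25 mm wide, 52 mm high; origin at the centre of its underside
- glue_tube: bystander: small white tube with a red cap lying flat, 101 mm long, 26 mm wide, 19 mm high
- slide_carton: bystander: blue and white card box lying flat, 81 x 31 mm, 28 mm high; origin at the centre of its underside
- canister: bystander: small white screw-cap jar, 31 mm wide, 40 mm high; origin at the centre of its underside
Things that resemble listed ones, but are neither listed nor needed, are in the scene too. Several things look just like the blade: the one meant starts farthest to the robot's left.

How it is judged:
On the way, in this order (a step that is already met when the one before it is completed fails the run):
1. the blade lies flat on the bed, fully home with its notch over the pin, the keeper still open (x of blade in the frame of holder between 0.0085 and 0.0135 m and y of blade in the frame of holder between -0.016 and 0.016 m and z of blade in the frame of holder between 0.0235 and 0.028 m and angle between the x axis of blade and the x axis of holder, either way round below 0.12 rad and angle between blade's own z axis and vertical below 0.06 rad and value of joint keeper above 0.8 rad), for 0.2 s.
2. the keeper is swung fully shut in front of the blade (value of joint keeper below 0.15 rad), for 0.2 s.
At the end, for the whole second after the job is handed in: The blade lies flat on the holder's bed (within 0.06 rad, 2.5 mm), notch over the pin and home within 2.5 mm (blade origin at x = 8.5 to 13.5 mm of the holder), in line with the holder within 0.12 rad, at rest; the keeper stands within 0.15 rad of shut (x of blade in the frame of holder between 0.0085 and 0.0135 m and y of blade in the frame of holder between -0.016 and 0.016 m and z of blade in the frame of holder between 0.0235 and 0.028 m and angle between the x axis of blade and the x axis of holder, either way round below 0.12 rad and angle between blade's own z axis and vertical below 0.06 rad and value of joint keeper below 0.15 rad and linear speed of blade below 0.01 m/s and velocity of joint keeper between -0.05 and 0.05 rad/s); the robot touches nothing.
It fails at once if the blade is pressed on the holder's pin, hood or keeper with more than 25 N (contact force between blade and holder above 25 N).
It fails at once if a bystander object (vial, white tube, card box, white jar) is moved more than 20 mm (distance of any of vial, glue_tube, slide_carton, canister from where it was at the start of the episode above 0.02 m).
It also fails if it takes over 72 s, if anything falls off the work surface, if the arm or the gripper's body presses on something with over 40 N, if the wrist force passes 120 N, or if a joint passes its speed limit or range.

## Working session

There is one attempt and no reset: what is moved stays moved. The work goes in short steps, Python scripts to look and compute and a tool call to move; the robot and the scene stay as the last step left them, time stands still between calls to the robot, and variables do not carry over. Pictures are saved under pics/ and viewed, and the job is handed in when it is done.

Besides the shell and the picture viewer there is one more tool, called after ">>>" as name(argument=value, ...) on one line, values as JSON. servo_tool: Moves the arm, as the interface text tells. Its arguments: {"type":"object","properties":{"motion":{"type":"string"}},"required":["motion"]}

```bash
mkdir -p pics
cat > h.py <<'E'
import numpy as np, cv2
from rig import robot
def grab(n,fn=None):
    p,d=robot.grab_frame(n)
    if fn: cv2.imwrite('pics/'+fn,p[:,:,::-1])
    return p,d
def px2w(n,u,v,z=None,d=None):
    c=robot.camera_info(n);K=np.array(c['mtx']);R=np.array(c['R']);t=np.array(c['t'])
    r=np.linalg.inv(K)@np.array([u,v,1.])
    o=-R.T@t; w=R.T@r
    if z is not None: s=(z-o[2])/w[2]
    else: s=d
    return o+s*w
def w2px(n,X):
    c=robot.camera_info(n);q=np.array(c['R'])@np.array(X)+np.array(c['t']);q=np.array(c['mtx'])@q
    return q[:2]/q[2]
E
python3 - <<'E'
from h import *
np.set_printoptions(precision=4,suppress=True)
for n in ('scene','top'):
    grab(n,n+'0.png'); c=robot.camera_info(n); R=np.array(c['R']); print(n,-R.T@np.array(c['t']),R[2],c['mtx'][0])
    for th in ('blade','blade_rib','blade_notch','holder','keeper_knob','pin_line'):
        try: print(th,[(np.round(a['at'],1).tolist(),round(a['confidence'],2)) for a in robot.mark_of(n,th)])
        except Exception as e: print(th,e)
print(robot.state())
E
```

```text
scene [-0.024  -0.6562  0.9265] [ 0.4912  0.4671 -0.7352] [451.0394   0.     260.1504]
blade [([188.3, 161.7], 0.88), ([235.1, 174.8], 0.82), ([213.7, 245.4], 0.76), ([209.7, 203.1], 0.6)]
blade_rib [([239.8, 173.6], 0.8), ([185.0, 160.3], 0.71), ([210.0, 238.0], 0.6), ([201.7, 199.4], 0.57)]
blade_notch [([209.9, 239.7], 0.89), ([191.8, 158.9], 0.72), ([234.1, 182.2], 0.66), ([213.7, 200.2], 0.62)]
holder [([294.1, 219.1], 0.64)]
keeper_knob [([279.3, 231.8], 0.44)]
pin_line [([298.6, 208.3], 0.93)]
top [ 0.4592 -0.1036  1.1264] [ 0.0844 -0.001  -0.9964] [422.8052   0.     254.0931]
blade [([254.8, 257.3], 0.81), ([155.6, 200.3], 0.71), ([213.0, 224.0], 0.6)]
blade_rib [([151.0, 209.2], 0.96), ([213.4, 226.3], 0.74), ([260.8, 261.7], 0.66), ([214.3, 175.0], 0.57), ([192.3, 139.9], 0.32)]
blade_notch [([153.8, 197.7], 0.93), ([213.1, 221.9], 0.91), ([210.3, 181.0], 0.76), ([250.6, 256.6], 0.67)]
holder [([284.1, 182.4], 0.59)]
keeper_knob [([305.8, 217.0], 0.62)]
pin_line [([289.7, 170.5], 0.67), ([308.0, 220.1], 0.39)]
{'clock': 0.7, 'joint_pos': array([ 1.2643,  0.091 ,  1.2307, -0.    ,  1.8198, -0.0567]), 'dq': array([-0.0001,  0.0014,  0.0009,  0.0013, -0.0017, -0.001 ]), 'joint_torque': array([  0.0006, -45.8337, -41.7974,  -0.    ,   0.0009,  -0.    ]), 'ee_pos': array([0.1483, 0.5814, 0.3039]), 'orientation': array([ 0.5584, -0.4338,  0.5583,  0.4339]), 'ft_force': array([-0.6883, -0.2349, -1.4038]), 'torque': array([-0.0046, -0.0037, -0.011 ]), 'finger_gap': 0.9977098634720872}
```

Run:
```python
import cv2
a=cv2.imread('pics/top0.png');cv2.imwrite('pics/top0c.png',cv2.resize(a[100:300,110:370],None,fx=3,fy=3,interpolation=cv2.INTER_CUBIC))
a=cv2.imread('pics/scene0.png');cv2.imwrite('pics/scene0c.png',cv2.resize(a[110:290,130:390],None,fx=3,fy=3,interpolation=cv2.INTER_CUBIC))
```

```text
(no output)
```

View pics/top0c.png

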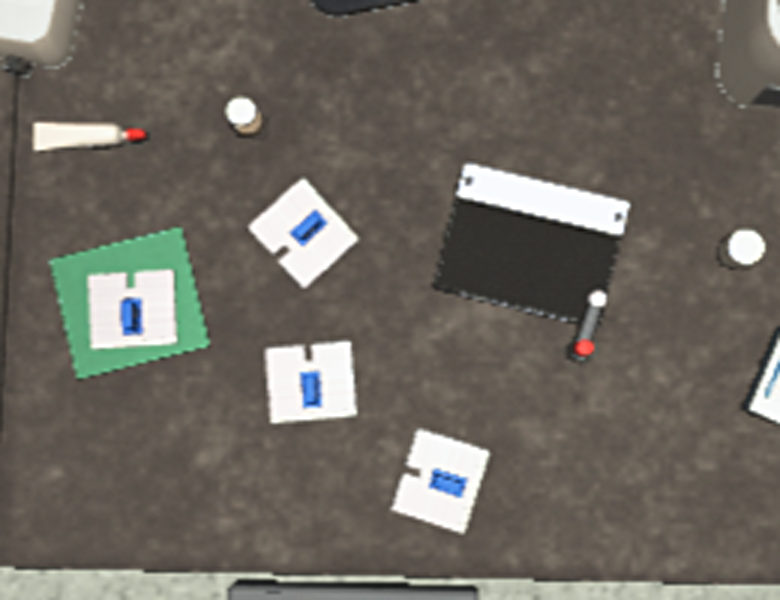

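View pics/scene0c.png

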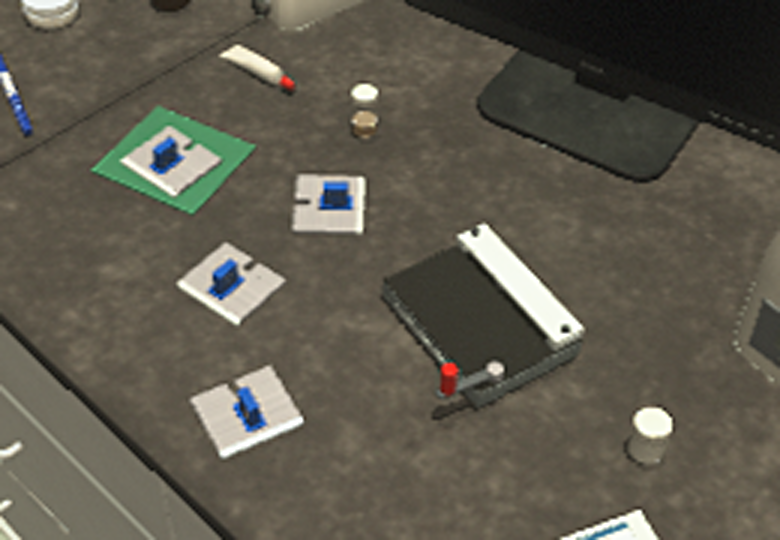

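View pics/top0.png

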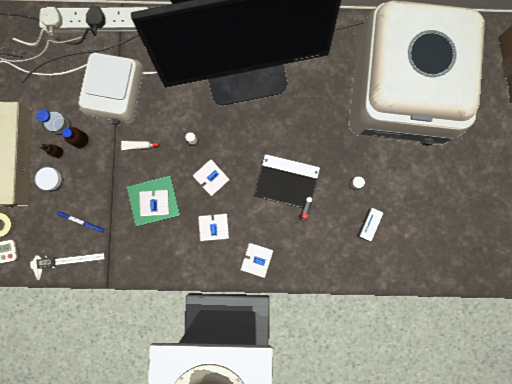

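The meant blade is the one on the green mat at top pixel (154,203). The look-alikes, at (211,178), (213,226) and (256,261), lie on the bare bench and farther right. Next I measure precisely.

```bash
cat > m.py <<'E'
from h import *
np.set_printoptions(precision=4,suppress=True)
def minrect_world(n,mask,z):
    # mask upsampled contours -> world at height z -> minAreaRect
    cs,_=cv2.findContours(mask.astype(np.uint8),cv2.RETR_EXTERNAL,cv2.CHAIN_APPROX_NONE)
    c=max(cs,key=cv2.contourArea).reshape(-1,2)
    W=np.array([px2w(n,u,v,z=z)[:2] for u,v in c])
    return cv2.minAreaRect((W*1000).astype(np.float32))
def up(p,rect,f=4):
    l,t,r,b=rect
    return cv2.resize(p[t:b,l:r],None,fx=f,fy=f,interpolation=cv2.INTER_CUBIC)
def upmask_rect(n,m,l,t,f,z):
    cs,_=cv2.findContours(m.astype(np.uint8),cv2.RETR_EXTERNAL,cv2.CHAIN_APPROX_NONE)
    c=max(cs,key=cv2.contourArea).reshape(-1,2).astype(float)
    c=(c+0.5)/f-0.5+np.array([l,t])
    W=np.array([px2w(n,u,v,z=z)[:2] for u,v in c])
    return cv2.minAreaRect((W*1000).astype(np.float32)),W
E
python3 - <<'E'
from m import *
f=6
for n,rb,rh in (('top',(120,172,185,230),(245,145,330,225)),('scene',(155,140,220,185),(255,180,335,250))):
    p=cv2.imread(f'pics/{n}0.png')[:,:,::-1]
    for th,r in (('blade',rb),('holder',rh)):
        u=up(p,r,f).astype(int); R,G,B=u[...,0],u[...,1],u[...,2]
        if th=='blade':
            blue=(B-R>60)&(B-G>30); white=((R>150)&(abs(R-G)<35))|blue
            print(n,'plate',upmask_rect(n,white,r[0],r[1],f,.007)[0]); 
            print(n,'rib',upmask_rect(n,blue,r[0],r[1],f,.031)[0])
        else:
            wh=(R>150)&(abs(R-G)<30); red=(R-G>80)
            print(n,'hood',upmask_rect(n,wh,r[0],r[1],f,.040)[0],cv2.boxPoints(upmask_rect(n,wh,r[0],r[1],f,.040)[0]))
            print(n,'knob',upmask_rect(n,red,r[0],r[1],f,.062)[0])
            bl=(R<50)&(G<50)&(B<50)
            print(n,'bed',upmask_rect(n,bl,r[0],r[1],f,.026)[0],cv2.boxPoints(upmask_rect(n,bl,r[0],r[1],f,.026)[0]))
_,d=robot.grab_frame('top')
for u,v in ((154,193),(145,200),(154,207),(292,165),(285,185),(130,220),(306,214)): print(u,v,px2w('top',u,v,d=d[v,u]))
for n in('top','scene'):
    for th in('blade','blade_notch','blade_rib','pin_line','holder','keeper_knob'):
        z={'blade':.003,'blade_notch':.003,'blade_rib':.031,'pin_line':.026,'holder':0,'keeper_knob':.062}[th]
        if n=='scene': robot.grab_frame('scene') if th=='blade' else 0
        print(n,th,[px2w(n,*a['at'],z=z)[:2] for a in robot.mark_of(n,th)])
E
```

```text
top plate ((521.0819091796875, 160.8922119140625), (67.05218505859375, 76.97254943847656), 5.154592990875244)
top rib ((513.317626953125, 155.48614501953125), (31.069095611572266, 17.914100646972656), 5.353672981262207)
top hood ((622.7060546875, -197.9450225830078), (148.83518981933594, 31.826929092407227), 77.5640640258789) [[ 591.1403 -267.1897]
 [ 622.2205 -274.0435]
 [ 654.2719 -128.7004]
 [ 623.1917 -121.8465]]
top knob ((494.4856872558594, -232.35125732421875), (12.985821723937988, 15.550267219543457), 1.2950966358184814)Traceback (most recent call last):
  File "<stdin>", line 16, in <module>
  File "m.py", line 16, in upmask_rect
    W=np.array([px2w(n,u,v,z=z)[:2] for u,v in c])
                ~~~~^^^^^^^^^^^
  File "h.py", line 8, in px2w
    c=robot.camera_info(n);K=np.array(c['mtx']);R=np.array(c['R']);t=np.array(c['t'])
ValueError: time passes only in moves, steps and waits
```

```bash
python3 - <<'E'
s=open('h.py').read()
s=s.replace("def px2w","_C={}\ndef ci(n):\n    if n not in _C: _C[n]=robot.camera_info(n)\n    return _C[n]\ndef px2w").replace("c=robot.camera_info(n)","c=ci(n)")
open('h.py','w').write(s)
E
python3 - <<'E'
from m import *
f=6
for n,rb,rh in (('top',(120,172,185,230),(245,145,330,225)),('scene',(155,140,220,185),(255,180,335,250))):
    p=cv2.imread(f'pics/{n}0.png')[:,:,::-1]
    for th,r in (('blade',rb),('holder',rh)):
        u=up(p,r,f).astype(int); R,G,B=u[...,0],u[...,1],u[...,2]
        if th=='blade':
            blue=(B-R>60)&(B-G>30); white=((R>150)&(abs(R-G)<35))|blue
            print(n,'plate',upmask_rect(n,white,r[0],r[1],f,.007)[0]); 
            print(n,'rib',upmask_rect(n,blue,r[0],r[1],f,.031)[0])
        else:
            wh=(R>150)&(abs(R-G)<30); red=(R-G>80)
            print(n,'hood',upmask_rect(n,wh,r[0],r[1],f,.040)[0],cv2.boxPoints(upmask_rect(n,wh,r[0],r[1],f,.040)[0]))
            print(n,'knob',upmask_rect(n,red,r[0],r[1],f,.062)[0])
            bl=(R<55)&(G<55)&(B<55)
            print(bl.sum())
            if bl.any():print(n,'bed',upmask_rect(n,bl,r[0],r[1],f,.026)[0],cv2.boxPoints(upmask_rect(n,bl,r[0],r[1],f,.026)[0]))
_,d=robot.grab_frame('top')
for u,v in ((154,193),(145,200),(154,207),(292,165),(285,185),(130,220),(306,214)): print(u,v,px2w('top',u,v,d=d[v,u]))
for n in('top','scene'):
    if n=='scene': robot.grab_frame('scene')
    for th in('blade','blade_notch','blade_rib','pin_line','holder','keeper_knob'):
        z={'blade':.003,'blade_notch':.003,'blade_rib':.031,'pin_line':.026,'holder':0,'keeper_knob':.062}[th]
        print(n,th,[px2w(n,*a['at'],z=z)[:2] for a in robot.mark_of(n,th)])
E
```

```text
top plate ((521.0819091796875, 160.8922119140625), (67.05218505859375, 76.97254943847656), 5.154592990875244)
top rib ((513.317626953125, 155.48614501953125), (31.069095611572266, 17.914100646972656), 5.353672981262207)
top hood ((622.7060546875, -197.9450225830078), (148.83518981933594, 31.826929092407227), 77.5640640258789) [[ 591.1403 -267.1897]
 [ 622.2205 -274.0435]
 [ 654.2719 -128.7004]
 [ 623.1917 -121.8465]]
top knob ((494.4856872558594, -232.35125732421875), (12.985821723937988, 15.550267219543457), 1.2950966358184814)
56644
top bed ((567.7830810546875, -184.8660888671875), (147.58145141601562, 85.29973602294922), 76.46558380126953) [[ 509.0484 -246.6263]
 [ 591.9793 -266.5889]
 [ 626.5177 -123.1059]
 [ 543.5869 -103.1432]]
scene plate ((517.140625, 159.16680908203125), (68.43012237548828, 76.91875457763672), 5.127208232879639)
scene rib ((510.51336669921875, 157.69940185546875), (25.677715301513672, 12.05222225189209), 7.106013298034668)
scene hood ((617.7236328125, -200.34854125976562), (150.22195434570312, 32.94864273071289), 77.55084991455078) [[ 585.4448 -270.1421]
 [ 
[... 959 characters left out ...]
-0.1233]), array([0.5084, 0.1584]), array([0.5923, 0.0068])]
top pin_line [array([ 0.6176, -0.1962])]
top holder [array([ 0.5911, -0.186 ])]
top keeper_knob [array([ 0.4862, -0.2404]), array([ 0.5776, -0.1876]), array([0.6595, 0.1962])]
scene blade [array([ 0.4633, -0.0115]), array([0.5272, 0.1676]), array([0.5912, 0.0223]), array([ 0.38  , -0.1125])]
scene blade_notch [array([0.5413, 0.1714]), array([0.5741, 0.0182]), array([0.4726, 0.0012]), array([ 0.3785, -0.095 ])]
scene blade_rib [array([0.5211, 0.164 ]), array([ 0.3685, -0.1103]), array([0.578 , 0.0002]), array([ 0.4454, -0.    ])]
scene pin_line [array([ 0.6126, -0.1941])]
scene holder []
scene keeper_knob [array([ 0.4939, -0.2356])]
```

```bash
cat > g.py <<'E'
from m import *
from scipy.spatial.transform import Rotation as Ro
def Rt(s):
    q=s['orientation'];return Ro.from_quat([q[1],q[2],q[3],q[0]]).as_matrix()
HY=np.radians(-12.45)
HO=np.array([.5860,-.1916])
def plan(target,yaw,s=None):
    """yaw: world yaw of object's y-axis normal i.e. object's x axis yaw; jaws (tool z) along +-object y"""
    s=s or robot.state(); R=Rt(s)
    sh=R.T@(np.array(target)-s['ee_pos'])
    best=None
    for sg in(1,-1):
        zt=sg*np.array([-np.sin(yaw),np.cos(yaw),0])
        zl=R.T@zt  # in tool frame; roll about x: z-> (0,-sin,cos)
        r=np.arctan2(-zl[1],zl[2])
        if best is None or abs(r)<abs(best): best=r
        print('roll opt',sg,r)
    print('pos',s['ee_pos'],'clock',s['clock'],'shift',sh,'roll',best,'q6',s['joint_pos'][5])
    return sh,best
def show(hy=HY,ho=HO):
    s=robot.state();R=Rt(s)
    c,sn=np.cos(hy),np.sin(hy);H=np.array([[c,sn],[-sn,c]])
    print('clk',s['clock'],'pos',s['ee_pos'],'axes x',R[:,0],'z',R[:,2],'hold xy',H@(s['ee_pos'][:2]-ho)*1000,'F',s['ft_force'],'Fh',H@s['ft_force'][:2],'T',s['torque'],'gap',s['finger_gap'])
E
python3 - <<'E'
from g import *
show(); print(Rt(robot.state()))
plan([.5120,.1588,.20],.09)
E
```

```text
clk 1.4 pos [0.1483 0.5814 0.3039] axes x [ 0.  0. -1.] z [0.2472 0.969  0.    ] hold xy [-594.0131  660.4676] F [ 0.0274 -0.3289 -0.374 ] Fh [ 0.0977 -0.3152] T [ 0.0338 -0.0802  0.0556] gap 0.9955566363829161
[[ 0.     -0.969   0.2472]
 [ 0.      0.2472  0.969 ]
 [-1.     -0.      0.    ]]
roll opt 1 -0.33981105828590397
roll opt -1 2.8017815953038894
pos [0.1483 0.5814 0.3039] clock 1.4 shift [ 0.1039 -0.4568 -0.3196] roll -0.33981105828590397 q6 -0.056702042815353085
```

>>> servo_tool(motion="1 0.01 -0.05 -0.035 -0.07; 1 0.02 -0.1 -0.07 -0.14; 1 0.03 -0.15 -0.105 -0.21; 1 0.04 -0.2 -0.14 -0.28; 1 0.05 -0.25 -0.175 -0.34")

```text
clock: 2.02
ee_pos: [0.3482, 0.3484, 0.2538]
orientation: [-0.477, 0.523, -0.476, -0.523]
ft_force: [1.0, 0.5, 0.4]
finger_gap: 1.002
```

```bash
python3 -c "
from g import *
show();plan([.5120,.1588,.20],.09)"
```

```text
clk 2.025 pos [0.3482 0.3484 0.2538] axes x [ 0.0007  0.0006 -1.    ] z [-0.0924  0.9957  0.0005] hold xy [-348.5842  476.0468] F [0.9611 0.4917 0.354 ] Fh [0.8325 0.6874] T [ 0.0138 -0.0506 -0.0248] gap 1.0018379132077804
roll opt 1 0.0025745339842387833
roll opt -1 -3.1390181196055544
pos [0.3482 0.3484 0.2538] clock 2.025 shift [ 0.0538 -0.1455 -0.204 ] roll 0.0025745339842387833 q6 -0.9467986355544388
```

>>> servo_tool(motion="0.5 0.013 -0.036 -0.05 0; 0.5 0.027 -0.072 -0.1 0; 0.5 0.04 -0.11 -0.15 0; 0.5 0.0538 -0.1455 -0.204 0; 0.5 0.0538 -0.1455 -0.204 0")

```text
clock: 2.65
ee_pos: [0.5118, 0.1566, 0.1985]
orientation: [0.477, -0.521, 0.479, 0.521]
ft_force: [-0.4, 0.6, 0.4]
finger_gap: 0.498
```

```bash
python3 -c "
from g import *
show();plan([.5120,.1588,.083],.09)
p,_=grab('top');q,_=grab('scene')
a=p[150:250,100:230];b=q[110:200,130:260]
cv2.imwrite('pics/a1.png',cv2.resize(np.vstack([a,b]),None,fx=4,fy=3)[:,:,::-1])"
```

```text
clk 2.65 pos [0.5118 0.1566 0.1985] axes x [-0.0022 -0.0015 -1.    ] z [-0.0849  0.9964 -0.0013] hold xy [-147.5003  324.0696] F [-0.3556  0.5724  0.4298] Fh [-0.4706  0.4823] T [-0.0042 -0.0275  0.0318] gap 0.49813687698981596
roll opt 1 -0.004969164378057916
roll opt -1 3.1366234892117353
pos [0.5118 0.1566 0.1985] clock 2.65 shift [ 0.1154 -0.0006  0.0023] roll -0.004969164378057916 q6 -1.42197976863655
```

View pics/a1.png

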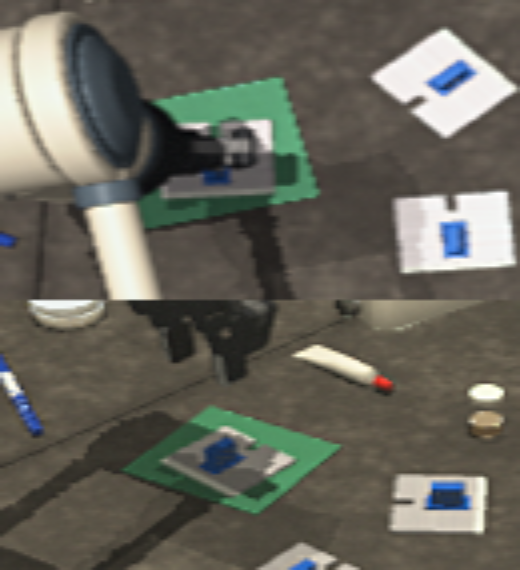

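Gripper hangs above the mat blade (top crop (215,170)), jaws astride the rib. Descending.

>>> servo_tool(motion="0.5 0.04 0 0.001 0; 0.5 0.08 0 0.002 0; 0.5 0.1 0 0.002 0; 0.5 0.115 0 0.002 0; 0.5 0.115 0 0.002 0")

```text
clock: 3.38
ee_pos: [0.5101, 0.1624, 0.0849]
orientation: [0.477, -0.522, 0.477, 0.522]
ft_force: [0.4, 0.3, 0.7]
finger_gap: 0.502
```

>>> servo_tool(motion="0 0 0 0 0; 0 0 0 0 0; 0 0 0 0 0; 0 0 0 0 0; 0 0 0 0 0")

```text
clock: 4.0
ee_pos: [0.5113, 0.1621, 0.0868]
orientation: [-0.478, 0.523, -0.476, -0.521]
ft_force: [-0.7, 0.3, 5.7]
finger_gap: 0.094
```

```bash
python3 -c "
from g import *
show()
q,_=grab('scene')
b=q[110:200,130:260]
cv2.imwrite('pics/a2.png',cv2.resize(b,None,fx=5,fy=5)[:,:,::-1])"
```

```text
clk 4.0 pos [0.5113 0.1621 0.0868] axes x [ 0.0029  0.0008 -1.    ] z [-0.09    0.9959  0.0005] hold xy [-149.2192  329.3202] F [-0.6952  0.3245  5.6618] Fh [-0.7489  0.167 ] T [0.0304 0.089  0.0497] gap 0.0943517017751491
```

View pics/a2.png

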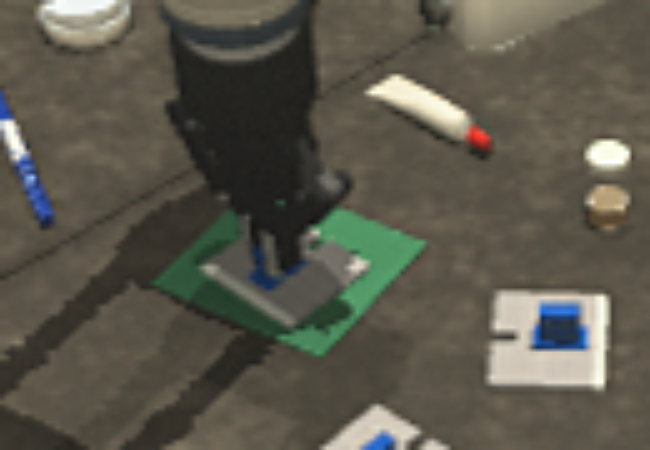

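>>> servo_tool(motion="0 -0.02 0 0 0; 0 -0.06 0 0 0; 0 -0.1 0 0 0; 0 -0.1 0 0 0; 0 -0.1 0 0 0")

```text
clock: 4.68
ee_pos: [0.5102, 0.1619, 0.1849]
orientation: [0.477, -0.522, 0.477, 0.522]
ft_force: [-0.6, 0.4, -2.1]
finger_gap: 0.1
```

```bash
python3 -c "
from g import *
show()
q,_=grab('scene');show()
b=q[70:190,130:260]
cv2.imwrite('pics/a3.png',cv2.resize(b,None,fx=5,fy=5)[:,:,::-1])
grab('top','t3.png');show()
"
```

```text
clk 4.675 pos [0.5102 0.1619 0.1849] axes x [-0.0005 -0.0001 -1.    ] z [-0.09    0.9959 -0.0001] hold xy [-150.2358  328.7992] F [-0.5992  0.4393 -2.1114] Fh [-0.6798  0.2998] T [ 0.0549 -0.0266  0.0109] gap 0.10001896794955628
clk 4.725 pos [0.5099 0.1618 0.1839] axes x [-0.0021 -0.0006 -1.    ] z [-0.09    0.9959 -0.0004] hold xy [-150.5383  328.6669] F [ 0.11    0.286  -1.7293] Fh [0.0458 0.303 ] T [-0.0003  0.0302 -0.0232] gap 0.09687693162105072
clk 4.775 pos [0.5097 0.1617 0.1834] axes x [-0.0029 -0.0008 -1.    ] z [-0.09    0.9959 -0.0005] hold xy [-150.6349  328.5938] F [ 0.1518  0.1384 -2.4428] Fh [0.1184 0.1679] T [ 0.0314  0.0162 -0.032 ] gap 0.10132525116374454
```

View pics/a3.png

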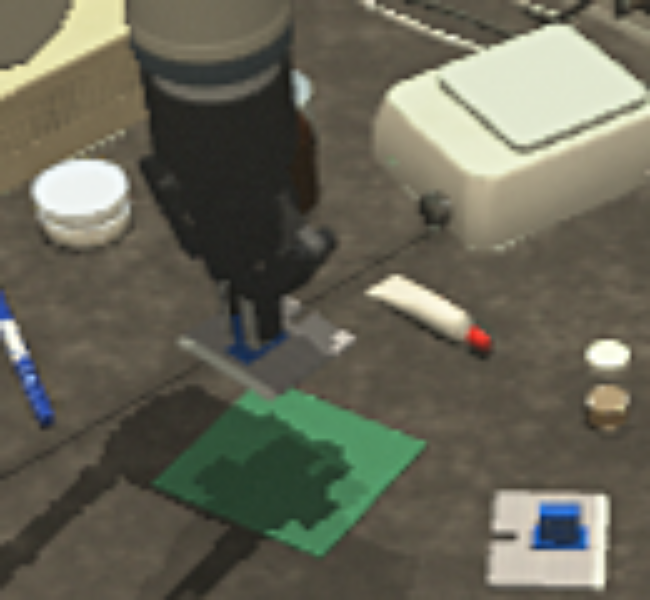

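```bash
python3 -c "
from g import *
plan([.5489,-.1834,.15],HY)"
```

```text
roll opt 1 0.30742040127208436
roll opt -1 -2.834172252317709
pos [0.5097 0.1617 0.1834] clock 4.775 shift [ 0.0336 -0.008  -0.3472] roll 0.30742040127208436 q6 -1.4172720072058582
```

>>> servo_tool(motion="0 0 -0.002 -0.05 0.06; 0 0 -0.003 -0.1 0.12; 0 0 -0.004 -0.15 0.18; 0 0 -0.005 -0.2 0.24; 0 0 -0.006 -0.25 0.307")

```text
clock: 5.4
ee_pos: [0.5383, -0.088, 0.1834]
orientation: [0.551, -0.442, 0.552, 0.443]
ft_force: [-0.2, -0.0, -1.8]
finger_gap: 0.103
```

```bash
python3 -c "
from g import *
plan([.5489,-.1834,.15],HY);plan([.5489,-.1834,.15],HY,None)"
```

```text
roll opt 1 -0.0015898225708878672
roll opt -1 3.140002831018905
pos [ 0.5383 -0.088   0.1834] clock 5.4 shift [ 0.0333 -0.0312 -0.0909] roll -0.0015898225708878672 q6 -1.5763230069523997
roll opt 1 -0.0015898225708878672
roll opt -1 3.140002831018905
pos [ 0.5383 -0.088   0.1834] clock 5.4 shift [ 0.0333 -0.0312 -0.0909] roll -0.0015898225708878672 q6 -1.5763230069523997
```

>>> servo_tool(motion="0 0.01 -0.015 -0.045 0; 0 0.02 -0.031 -0.091 0; 0 0.033 -0.031 -0.091 0; 0 0.033 -0.031 -0.091 0; 0 0.033 -0.031 -0.091 0")

```text
clock: 6.02
ee_pos: [0.5496, -0.1809, 0.1519]
orientation: [0.551, -0.443, 0.551, 0.444]
ft_force: [0.6, 1.2, -0.9]
finger_gap: 0.097
```

```bash
python3 -c "
from g import *
show()
p,_=grab('top');q,_=grab('scene')
show()
a=p[130:250,220:350];b=q[130:250,240:370]
cv2.imwrite('pics/a4.png',cv2.resize(np.hstack([a,b]),None,fx=3,fy=4)[:,:,::-1])"
```

```text
clk 6.025 pos [ 0.5496 -0.1809  0.1519] axes x [-0.0006  0.0006 -1.    ] z [0.2137 0.9769 0.0005] hold xy [-37.8903   2.6402] F [ 0.6142  1.2137 -0.8878] Fh [0.3381 1.3176] T [-0.0074 -0.0027  0.0423] gap 0.0969193477368655
clk 6.125 pos [ 0.5499 -0.181   0.1528] axes x [ 0.0009 -0.0002 -1.    ] z [0.2135 0.9769 0.    ] hold xy [-37.5126   2.6003] F [-0.0496 -0.6428 -0.7043] Fh [ 0.0902 -0.6384] T [-0.0156 -0.0076  0.0103] gap 0.09979527596203393
```

View pics/a4.png

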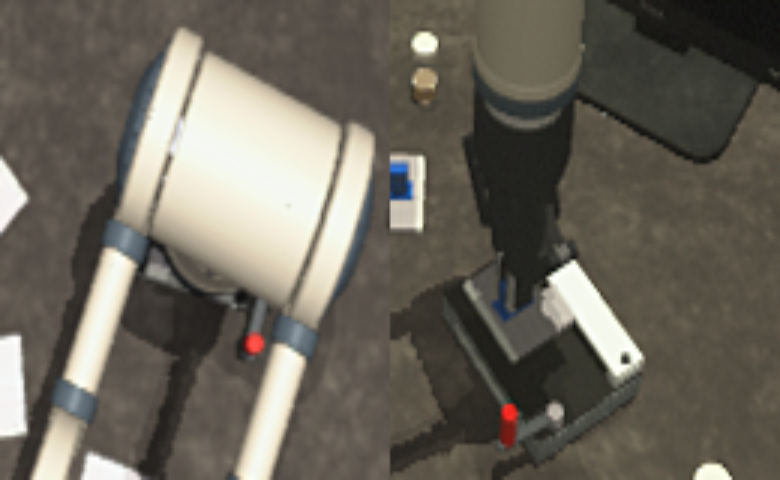

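>>> servo_tool(motion="0 0.012 0 0 0; 0 0.025 0 0 0; 0 0.035 0 0 0; 0 0.04 0 0 0; 0 0.04 0 0 0")

```text
clock: 6.75
ee_pos: [0.5494, -0.182, 0.1114]
orientation: [0.551, -0.443, 0.551, 0.443]
ft_force: [0.3, 0.0, -0.1]
finger_gap: 0.098
```

```bash
python3 -c "
from g import *
show()
q,_=grab('scene')
show()
b=q[150:250,250:350]
cv2.imwrite('pics/a5.png',cv2.resize(b,None,fx=6,fy=6)[:,:,::-1])"
```

```text
clk 6.75 pos [ 0.5494 -0.182   0.1114] axes x [-0.0011  0.0004 -1.    ] z [0.2152 0.9766 0.0002] hold xy [-37.8464   1.4889] F [ 0.3378  0.015  -0.113 ] Fh [0.3267 0.0874] T [-0.0224  0.0114  0.0165] gap 0.0975521184189901
clk 6.8 pos [ 0.5496 -0.1821  0.112 ] axes x [-0.0001  0.     -1.    ] z [0.2152 0.9766 0.    ] hold xy [-37.5728   1.4286] F [-0.0727  0.9946 -0.675 ] Fh [-0.2854  0.9555] T [ 0.0501 -0.0058  0.0379] gap 0.0962470295586479
```

View pics/a5.png

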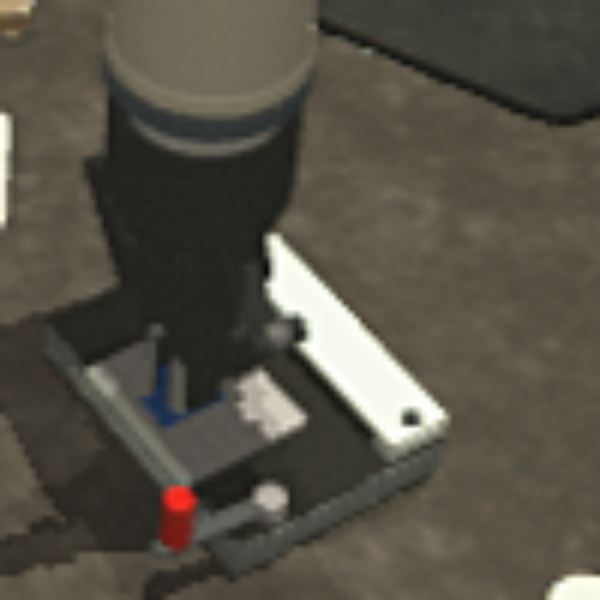

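>>> servo_tool(motion="0 0.001 0 0 0; 0 0.002 0 0 0; 0 0.003 0 0 0; 0 0.003 0 0 0")

```text
clock: 7.3
ee_pos: [0.5497, -0.1821, 0.1099]
orientation: [0.551, -0.443, 0.551, 0.443]
ft_force: [-1.8, 0.4, 3.9]
finger_gap: 0.098
```

>>> servo_tool(motion="0 0.001 0 0 0; 0 0.001 0 0 0; 0 0.001 0 0 0")

```text
clock: 7.68
ee_pos: [0.5497, -0.1821, 0.1098]
orientation: [0.551, -0.443, 0.551, 0.443]
ft_force: [-4.3, 1.9, 8.7]
finger_gap: 0.095
```

>>> servo_tool(motion="0 0.001 0 0 0; 0 0.001 0 0 0; 0 0.001 0 0 0")

```text
clock: 8.05
ee_pos: [0.5498, -0.1821, 0.1098]
orientation: [0.551, -0.444, 0.551, 0.442]
ft_force: [-5.6, 1.5, 11.5]
finger_gap: 0.098
```

>>> servo_tool(motion="0 -0.002 0 0 0; 0 -0.002 0 0 0; 0 -0.002 0 0 0")

```text
clock: 8.43
ee_pos: [0.5499, -0.1821, 0.1098]
orientation: [0.551, -0.443, 0.551, 0.443]
ft_force: [-2.6, 0.8, 6.5]
finger_gap: 0.098
```

```bash
python3 -c "
from g import *
show()"
```

```text
clk 8.425 pos [ 0.5499 -0.1821  0.1098] axes x [ 0.001  -0.0004 -1.    ] z [ 0.2151  0.9766 -0.0002] hold xy [-37.3039   1.4656] F [-2.6178  0.7601  6.4995] Fh [-2.7201  0.1779] T [ 0.0806  0.3141 -0.0471] gap 0.09824639536290919
```

>>> servo_tool(motion="0 -0.001 0 0 0; 0 -0.001 -0.003 -0.0005 0; 0 -0.001 -0.006 -0.001 0; 0 -0.001 -0.009 -0.0014 0; 0 -0.001 -0.012 -0.0014 0")

```text
clock: 9.05
ee_pos: [0.5612, -0.1861, 0.1098]
orientation: [0.551, -0.443, 0.551, 0.443]
ft_force: [-1.9, -0.2, 1.5]
finger_gap: 0.097
```

```bash
python3 -c "
from g import *
show()
q,_=grab('scene')
show()
b=q[150:250,250:350]
cv2.imwrite('pics/a6.png',cv2.resize(b,None,fx=6,fy=6)[:,:,::-1])"
```

```text
clk 9.05 pos [ 0.5612 -0.1861  0.1098] axes x [-0.0003  0.     -1.    ] z [ 0.2151  0.9766 -0.    ] hold xy [-25.4119   0.0458] F [-1.9244 -0.2188  1.4725] Fh [-1.8319 -0.6285] T [0.0462 0.1088 0.022 ] gap 0.09675168146512957
clk 9.1 pos [ 0.5615 -0.1861  0.1099] axes x [ 0.0002 -0.0001 -1.    ] z [ 0.2152  0.9766 -0.0001] hold xy [-25.1171   0.0386] F [-0.2385 -0.9341  1.1386] Fh [-0.0315 -0.9636] T [-0.014  -0.141  -0.0324] gap 0.09448178659215022
```

View pics/a6.png

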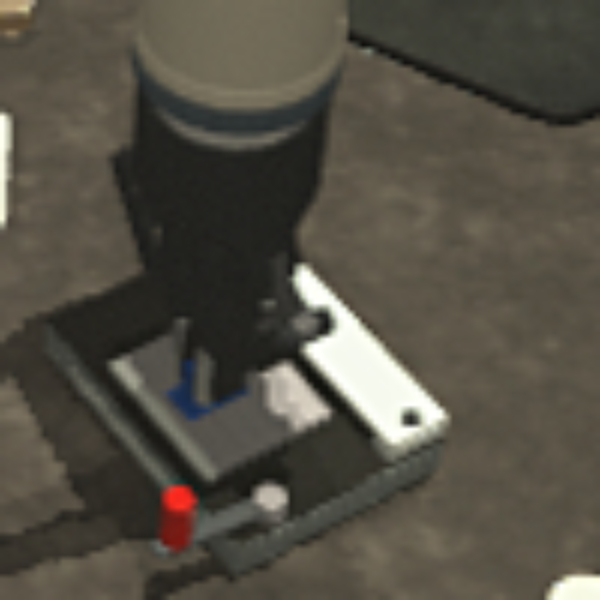

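>>> servo_tool(motion="0 0 -0.001 0 0; 0 0 -0.002 0 0; 0 0 -0.003 0 0; 0 0 -0.003 0 0")

```text
clock: 9.6
ee_pos: [0.564, -0.1866, 0.1099]
orientation: [0.551, -0.443, 0.551, 0.443]
ft_force: [-0.2, -0.3, -0.8]
finger_gap: 0.103
```

>>> servo_tool(motion="0 0 -0.001 0 0; 0 0 -0.002 0 0; 0 0 -0.002 0 0")

```text
clock: 9.98
ee_pos: [0.566, -0.1871, 0.11]
orientation: [0.551, -0.443, 0.551, 0.443]
ft_force: [0.1, -0.4, 0.7]
finger_gap: 0.102
```

>>> servo_tool(motion="0 0 -0.001 0 0; 0 0 -0.0015 0 0; 0 0 -0.0015 0 0")

```text
clock: 10.35
ee_pos: [0.5674, -0.1874, 0.11]
orientation: [0.551, -0.443, 0.551, 0.443]
ft_force: [-0.2, -1.0, -1.1]
finger_gap: 0.097
```

```bash
python3 -c "
from g import *
show()"
```

```text
clk 10.35 pos [ 0.5674 -0.1874  0.11  ] axes x [ 0.  0. -1.] z [0.2151 0.9766 0.    ] hold xy [-19.0585   0.1114] F [-0.2068 -1.0423 -1.1462] Fh [ 0.0228 -1.0624] T [ 0.0285 -0.0131  0.0178] gap 0.0974921876523601
```

>>> servo_tool(motion="0 0 -0.001 0 0; 0 0 -0.0015 0 0; 0 0 -0.0015 0 0")

```text
clock: 10.72
ee_pos: [0.5687, -0.1877, 0.11]
orientation: [0.551, -0.443, 0.551, 0.443]
ft_force: [-2.6, 0.8, -0.4]
finger_gap: 0.098
```

>>> servo_tool(motion="0 0 -0.001 0 0; 0 0 -0.0015 0 0; 0 0 -0.0015 0 0")

```text
clock: 11.1
ee_pos: [0.5691, -0.1878, 0.1101]
orientation: [0.55, -0.442, 0.552, 0.444]
ft_force: [-7.8, 1.2, 3.2]
finger_gap: 0.103
```

```bash
python3 -c "
from g import *
show()"
```

```text
clk 11.1 pos [ 0.5691 -0.1878  0.1101] axes x [-0.0037  0.0008 -1.    ] z [0.2151 0.9766 0.    ] hold xy [-17.3349   0.0507] F [-7.8101  1.1537  3.215 ] Fh [-7.8751 -0.5572] T [0.2458 1.2636 0.1398] gap 0.10261562813490646
```

```bash
python3 -c "
from g import *
F=[];T=[]
for i in range(8):
    robot.grab_frame('scene');s=robot.state();c,sn=np.cos(HY),np.sin(HY);H=np.array([[c,sn],[-sn,c]])
    F.append(list(H@s['ft_force'][:2])+[s['ft_force'][2]]);T.append(list(H@s['torque'][:2])+[s['torque'][2]])
F=np.array(F);T=np.array(T);print(F.mean(0),F.std(0),T.mean(0),T.std(0));print(T[:,2]);show()"
```

```text
[-8.2783 -0.1366  3.1528] [0.3695 0.6181 0.4989] [0.0004 1.3046 0.0934] [0.0174 0.015  0.0241]
[0.0716 0.077  0.0939 0.1168 0.0493 0.1003 0.1232 0.1149]
clk 11.5 pos [ 0.5691 -0.1878  0.1101] axes x [-0.0036  0.0008 -1.    ] z [0.2151 0.9766 0.    ] hold xy [-17.3197   0.0776] F [-7.814   2.0029  3.19  ] Fh [-8.0621  0.2712] T [0.2827 1.2767 0.1149] gap 0.09995616938861783
```

>>> servo_tool(motion="0 0 0.003 0 0; 0 0 0.003 0.0035 0; 0 0 0.003 0.007 0; 0 0 0.003 0.007 0; 0 0 0.001 0.007 0")

```text
clock: 12.12
ee_pos: [0.5704, -0.1808, 0.11]
orientation: [0.551, -0.443, 0.551, 0.443]
ft_force: [-6.9, 2.6, 2.1]
finger_gap: 0.1
```

>>> servo_tool(motion="0 0 0 0 0; 0 0 0 0 0")

```text
clock: 12.38
ee_pos: [0.5704, -0.1808, 0.11]
orientation: [0.551, -0.442, 0.551, 0.443]
ft_force: [-4.9, 1.1, 1.2]
finger_gap: 0.099
```

```bash
cat >> g.py <<'E'
def avg(k=4):
    F=[];T=[]
    c,sn=np.cos(HY),np.sin(HY);H=np.array([[c,sn],[-sn,c]])
    for i in range(k):
        robot.grab_frame('scene');s=robot.state()
        F.append(list(H@s['ft_force'][:2])+[s['ft_force'][2]]);T.append(list(H@s['torque'][:2])+[s['torque'][2]])
    print('F',np.mean(F,0),'T',np.mean(T,0),'xy',H@(s['ee_pos'][:2]-HO)*1000,'z',s['ee_pos'][2],'clk',s['clock'],'yaw',np.degrees(np.arctan2(Rt(s)[0,2],Rt(s)[1,2])),'gap',s['finger_gap'])
E
python3 -c "
from g import *
avg()"
```

```text
F [-4.9888  1.0029  1.3514] T [0.1603 0.8553 0.0645] xy [-17.5758   7.1998] z 0.11001971453716 clk 12.575 yaw 12.41896504882674 gap 0.10145708776869926
```

>>> servo_tool(motion="0 0 0 0.0005 0; 0 0 0 0.001 0; 0 0 0 0.0015 0; 0 0 0 0.002 0")

```text
clock: 13.08
ee_pos: [0.5706, -0.1801, 0.1101]
orientation: [0.551, -0.443, 0.552, 0.443]
ft_force: [-5.9, -2.2, 1.2]
finger_gap: 0.097
```

>>> servo_tool(motion="0 0 0 0.0005 0; 0 0 0 0.001 0; 0 0 0 0.0015 0")

```text
clock: 13.45
ee_pos: [0.5709, -0.1786, 0.11]
orientation: [0.551, -0.443, 0.552, 0.443]
ft_force: [-5.4, -2.2, 1.0]
finger_gap: 0.098
```

```bash
python3 -c "
from g import *
avg(3)"
```

```text
F [-4.5943 -3.0504  1.3823] T [-0.5136  0.7909 -0.0884] xy [-17.5562   9.4696] z 0.11002543787308312 clk 13.6 yaw 12.485862289579664 gap 0.09842007876964017
```

>>> servo_tool(motion="0 0 0 0.0005 0; 0 0 0 0.001 0; 0 0 0 0.0015 0; 0 0 0 0.0015 0")

```text
clock: 14.1
ee_pos: [0.5713, -0.177, 0.11]
orientation: [0.551, -0.443, 0.552, 0.443]
ft_force: [-5.2, -2.8, 0.8]
finger_gap: 0.098
```

>>> servo_tool(motion="0 0 0 0.0005 0; 0 0 0 0.001 0; 0 0 0 0.0015 0; 0 0 0 0.0015 0")

```text
clock: 14.6
ee_pos: [0.5728, -0.1744, 0.1102]
orientation: [0.552, -0.443, 0.551, 0.443]
ft_force: [1.2, -0.1, -0.5]
finger_gap: 0.097
```

```bash
python3 -c "
from g import *
avg(3)"
```

```text
F [-0.0112  0.0212 -0.8187] T [-0.0218 -0.0142  0.0215] xy [-16.8635  13.862 ] z 0.1101166111382384 clk 14.75 yaw 12.404349158716952 gap 0.09806819306664032
```

>>> servo_tool(motion="0 0 -0.001 0 0; 0 0 -0.002 0 0; 0 0 -0.002 0 0")

```text
clock: 15.12
ee_pos: [0.5743, -0.1751, 0.1101]
orientation: [0.551, -0.443, 0.551, 0.443]
ft_force: [0.7, 0.5, -1.0]
finger_gap: 0.101
```

```bash
python3 -c "
from g import *
avg(3)"
```

```text
F [ 0.1343  0.1964 -0.9345] T [-0.0387  0.0241 -0.0033] xy [-15.0965  13.6039] z 0.11005472642950079 clk 15.275 yaw 12.420965872876222 gap 0.09673470394680563
```

>>> servo_tool(motion="0 0 -0.0012 0 0; 0 0 -0.0024 0 0; 0 0 -0.0036 0 0; 0 0 -0.0048 0 0")

```text
clock: 15.78
ee_pos: [0.579, -0.1761, 0.1101]
orientation: [0.551, -0.443, 0.551, 0.443]
ft_force: [-0.0, -0.2, -1.2]
finger_gap: 0.103
```

```bash
python3 -c "
from g import *
avg(3)"
```

```text
F [ 0.3143 -0.4417 -0.8655] T [-0.0103  0.0115  0.0033] xy [-10.2491  13.6113] z 0.11005530331093888 clk 15.925 yaw 12.419593806906507 gap 0.0961312002408451
```

>>> servo_tool(motion="0 0 -0.0012 0 0; 0 0 -0.0024 0 0; 0 0 -0.0036 0 0; 0 0 -0.0048 0 0")

```text
clock: 16.42
ee_pos: [0.5837, -0.1772, 0.1101]
orientation: [0.551, -0.443, 0.551, 0.443]
ft_force: [0.3, 0.7, -2.1]
finger_gap: 0.098
```

```bash
python3 -c "
from g import *
avg(3)"
```

```text
F [-0.0438  0.8761 -1.0052] T [0.0248 0.0097 0.0179] xy [-5.4379 13.6208] z 0.11007889525996231 clk 16.575 yaw 12.4185454501832 gap 0.10151178671240023
```

Free so far; the notch bottom is expected about 2 mm ahead.

>>> servo_tool(motion="0 0 -0.0008 0 0; 0 0 -0.0016 0 0; 0 0 -0.002 0 0; 0 0 -0.0025 0 0")

```text
clock: 17.08
ee_pos: [0.5855, -0.1776, 0.1101]
orientation: [0.551, -0.442, 0.552, 0.443]
ft_force: [-5.8, 1.5, 1.8]
finger_gap: 0.097
```

```bash
python3 -c "
from g import *
avg(3)"
```

```text
F [-5.4121  0.3226  1.0671] T [-0.0044  0.8853  0.0327] xy [-3.5486 13.6179] z 0.11007269939945175 clk 17.225 yaw 12.421791112214187 gap 0.09835569266621916
```

>>> servo_tool(motion="0 0.0005 0.001 0 0; 0 0.0005 0.001 0 0; 0.3 0.0005 0.001 0 0; 0.3 0.0005 0.001 0 0; 0.3 0.0005 0.001 0 0")

```text
clock: 17.85
ee_pos: [0.5852, -0.1775, 0.1096]
orientation: [0.551, -0.443, 0.551, 0.443]
ft_force: [0.2, 0.4, -0.2]
finger_gap: 0.3
```

```bash
python3 -c "
from g import *
avg(2)"
```

```text
F [ 0.1703  0.0709 -0.4778] T [ 0.0244  0.0082 -0.023 ] xy [-3.9035 13.6325] z 0.10958507018776856 clk 17.95 yaw 12.419194535556478 gap 0.30019734196913317
```

>>> servo_tool(motion="0.3 -0.02 0 0 0; 0.3 -0.06 0 0 0; 0.3 -0.11 0.03 0.03 0; 0.3 -0.13 0.06 0.09 0; 0.3 -0.14 0.08 0.15 0")

```text
clock: 18.58
ee_pos: [0.5403, -0.0239, 0.2516]
orientation: [0.553, -0.444, 0.55, 0.441]
ft_force: [1.0, -0.2, -0.5]
finger_gap: 0.304
```

```bash
python3 -c "
from g import *
show()
p,_=grab('top','t7.png');q,_=grab('scene','s7.png')
a=p[140:240,230:330];b=q[160:260,250:350]
cv2.imwrite('pics/a7.png',cv2.resize(np.hstack([a,b]),None,fx=4,fy=5,interpolation=cv2.INTER_CUBIC)[:,:,::-1])"
```

```text
clk 18.575 pos [ 0.5403 -0.0239  0.2516] axes x [ 0.0053 -0.0005 -1.    ] z [0.2168 0.9762 0.0007] hold xy [-80.8221 153.9243] F [ 0.9682 -0.2017 -0.4725] Fh [0.9889 0.0118] T [-0.0357 -0.0211 -0.0138] gap 0.30417196813587005
```

View pics/a7.png

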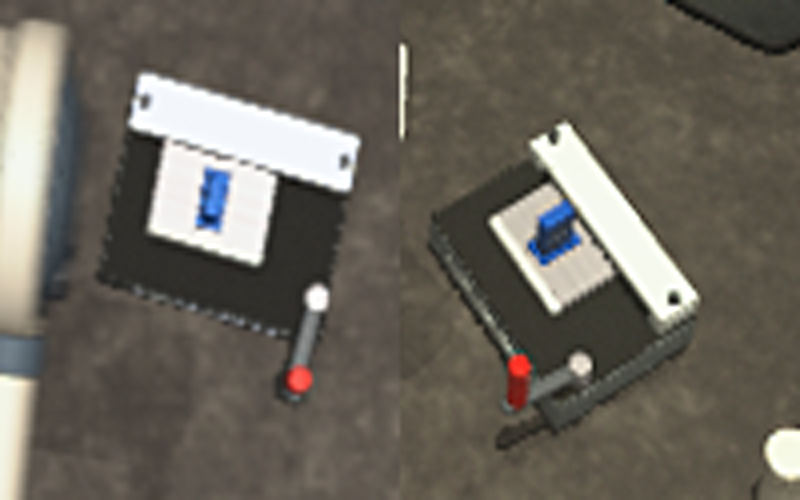

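Run:
```python
from g import *
c,sn=np.cos(HY),np.sin(HY);H=np.array([[c,sn],[-sn,c]])
for n,r in(('top',(290,195,325,230)),('scene',(260,220,300,250))):
    p=cv2.imread(f'pics/{n}7.png'.replace('top','t').replace('scene','s'))[:,:,::-1]
    f=6;u=up(p,r,f).astype(int);m=((u[...,0]-u[...,1])>80)
    rc,W=upmask_rect(n,m,r[0],r[1],f,.062)
    print(n,rc,'far pts hold', (H@(W-HO).T*1000).max(1),(H@(W-HO).T*1000).min(1))
    for th,z in(('keeper_knob',.062),('blade_rib',.054),('blade',.026)):
        print(th,[(H@(px2w(n,*a['at'],z=z)[:2]-HO)*1000,round(a['confidence'],2)) for a in robot.mark_of(n,th)])
```

```text
top ((494.4901428222656, -232.55264282226562), (12.985810279846191, 15.138347625732422), 1.2951000928878784) far pts hold [-74.1061 -52.0529] [-87.5482 -67.4841]
keeper_knob [(array([20.4652, -0.5944]), 0.74), (array([-80.2374, -63.7449]), 0.49)]
blade_rib [(array([-6.7843,  9.2684]), 0.92), (array([-165.4138,  162.2108]), 0.86), (array([-220.2684,   13.6634]), 0.67)]
blade [(array([-219.7957,   38.8247]), 0.98), (array([14.5277, 10.8619]), 0.8), (array([32.9781,  4.4562]), 0.69), (array([-154.6544,  153.3435]), 0.57)]
scene ((485.129150390625, -240.09959411621094), (30.371767044067383, 13.679422378540039), 45.558433532714844) far pts hold [-76.7958 -54.8697] [-100.0006  -81.2485]
keeper_knob [(array([-9.1133, -1.1387]), 0.6), (array([-76.8722, -58.956 ]), 0.47)]
blade_rib [(array([-185.9955,  127.5437]), 0.83), (array([-10.4285,  14.321 ]), 0.78), (array([-58.1016, 161.9903]), 0.71), (array([-233.719 ,   12.2995]), 0.71), (array([  6.8814, -14.8497]), 0.21)]
blade [(array([-163.1443,  139.889 ]), 0.96), (array([-55.146 , 188.1917]), 0.92), (array([-227.3143,   18.102 ]), 0.89), (array([12.9649, 12.9818]), 0.62)]
```

```bash
python3 -c "
from g import *
s=robot.state();print(s['joint_pos'])
# tool z along holder 45deg -> object x yaw = HY+45-90
plan([.4662,-.2496,.20],HY-np.pi/4)"
```

```text
[-0.1108 -0.0708  1.4935 -0.0003  1.7195 -1.4631]
roll opt 1 0.784142131175834
roll opt -1 -2.3574505224139592
pos [ 0.5406 -0.026   0.2473] clock 18.975 shift [ 0.0474  0.0241 -0.2344] roll 0.784142131175834 q6 -1.46308978174351
```

>>> servo_tool(motion="0 0 0.005 -0.045 0.15; 0 0 0.01 -0.09 0.3; 0 0 0.015 -0.135 0.45; 0 0 0.02 -0.18 0.62; 0 0.02 0.024 -0.234 0.784")

```text
clock: 19.6
ee_pos: [0.4664, -0.2508, 0.229]
orientation: [0.68, -0.197, 0.678, 0.196]
ft_force: [1.0, -0.0, -0.8]
finger_gap: 0.002
```

>>> servo_tool(motion="0 0.02 0 0 0; 0 0.02 0 0 0; 0 0.02 0 0 0")

```text
clock: 19.98
ee_pos: [0.4672, -0.2476, 0.208]
orientation: [0.679, -0.199, 0.678, 0.199]
ft_force: [0.6, 0.4, 0.2]
finger_gap: -0.002
```

```bash
python3 -c "
from g import *
plan([.4662,-.2496,.113],HY-np.pi/4);show()
p,_=grab('top','t8.png');q,_=grab('scene','s8.png')
a=p[140:260,230:350];b=q[160:280,230:350]
cv2.imwrite('pics/a8.png',cv2.resize(np.hstack([a,b]),None,fx=3,fy=4,interpolation=cv2.INTER_CUBIC)[:,:,::-1])"
```

```text
roll opt 1 0.0034209766249799502
roll opt -1 -3.1381716769648134
pos [ 0.4672 -0.2476  0.208 ] clock 19.975 shift [ 0.095  -0.0012 -0.0019] roll 0.0034209766249799502 q6 -1.1233496293023424
clk 19.975 pos [ 0.4672 -0.2476  0.208 ] axes x [ 0.0003  0.0002 -1.    ] z [0.8411 0.5409 0.0003] hold xy [-103.9616  -80.2933] F [0.5906 0.373  0.2105] Fh [0.4963 0.4916] T [-0.0576  0.009  -0.0546] gap -0.0023817577092926645
```

View pics/a8.png

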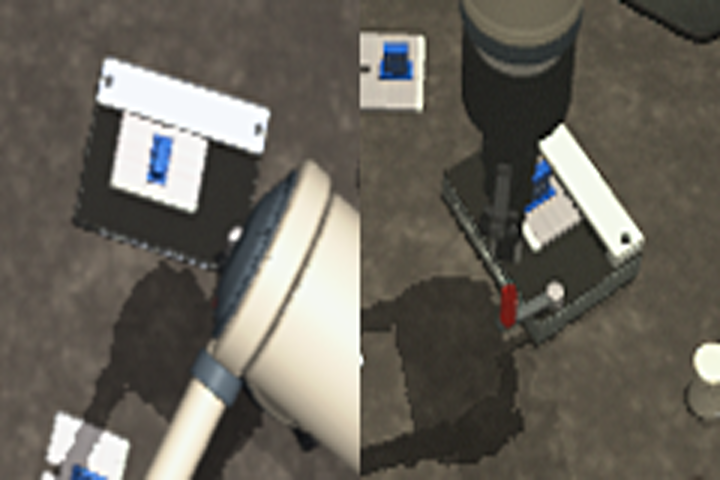

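>>> servo_tool(motion="0 0.03 0 -0.004 0; 0 0.06 0 -0.004 0; 0 0.08 0 -0.004 0; 0 0.095 0 -0.004 0; 0 0.095 0 -0.004 0")

```text
clock: 20.7
ee_pos: [0.4632, -0.2499, 0.1117]
orientation: [0.678, -0.199, 0.679, 0.199]
ft_force: [-1.1, -0.1, 0.6]
finger_gap: 0.002
```

```bash
python3 -c "
from g import *
q,_=grab('scene','s9.png');show()
b=q[180:260,250:340]
cv2.imwrite('pics/a9.png',cv2.resize(b,None,fx=7,fy=7,interpolation=cv2.INTER_CUBIC)[:,:,::-1])"
```

```text
clk 20.75 pos [ 0.4636 -0.2503  0.1128] axes x [ 0.     -0.0001 -1.    ] z [0.8417 0.5399 0.    ] hold xy [-106.875   -83.6711] F [ 0.366  -0.3587  0.4458] Fh [ 0.4348 -0.2714] T [-0.0115 -0.0303  0.0032] gap -0.00011170013568478806
```

View pics/a9.png

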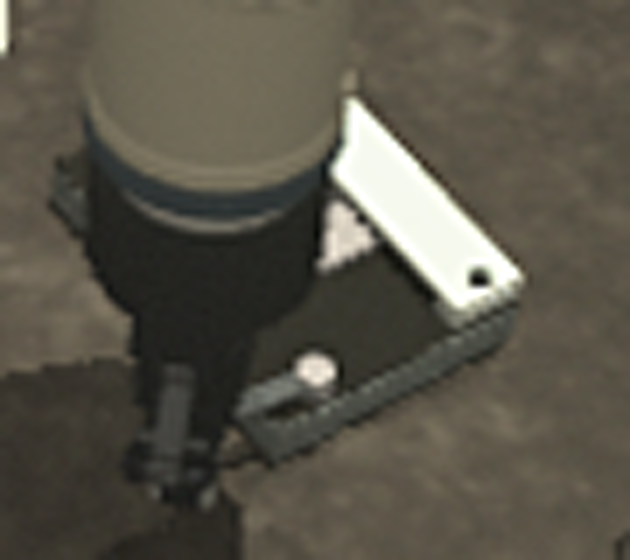

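>>> servo_tool(motion="0 0 -0.0005 0.005 0; 0 0 -0.0005 0.01 0; 0 0 0.001 0.014 0; 0 0 0.003 0.018 0; 0 0 0.005 0.022 0")

```text
clock: 21.38
ee_pos: [0.479, -0.234, 0.1125]
orientation: [0.678, -0.199, 0.679, 0.199]
ft_force: [-2.4, -0.6, 0.5]
finger_gap: -0.002
```

>>> servo_tool(motion="0 0 0.001 0.0036 0; 0 0 0.002 0.0075 0; 0 0 0.003 0.011 0; 0 0 0.0035 0.0145 0; 0 0 0.0038 0.018 0")

```text
clock: 22.0
ee_pos: [0.4926, -0.2212, 0.1126]
orientation: [0.679, -0.199, 0.679, 0.199]
ft_force: [-0.7, -0.2, -0.1]
finger_gap: 0.007
```

```bash
python3 -c "
from g import *
q,_=grab('scene','s10.png');show()
b=q[180:260,250:340]
cv2.imwrite('pics/a10.png',cv2.resize(b,None,fx=7,fy=7,interpolation=cv2.INTER_CUBIC)[:,:,::-1])"
```

```text
clk 22.05 pos [ 0.4929 -0.221   0.1126] axes x [ 0.0006  0.0001 -1.    ] z [0.8418 0.5398 0.0005] hold xy [-84.6016 -48.7609] F [-1.4975  0.7759  0.2254] Fh [-1.6295  0.4349] T [-0.001   0.1466  0.0253] gap 0.0002236104771417547
```

View pics/a10.png

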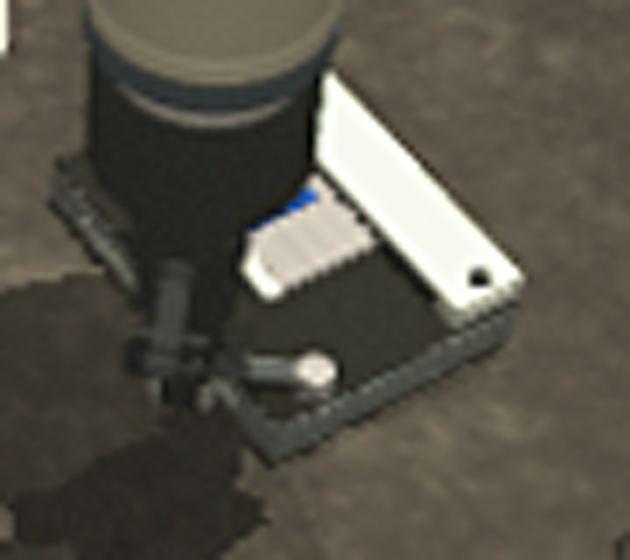

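>>> servo_tool(motion="0 0 -0.0003 0.0036 0; 0 0 -0.0008 0.0072 0; 0 0 -0.0016 0.011 0; 0 0 -0.0026 0.0144 0; 0 0 -0.0036 0.0176 0")

```text
clock: 22.68
ee_pos: [0.5094, -0.2148, 0.1126]
orientation: [0.679, -0.199, 0.679, 0.199]
ft_force: [-1.2, 0.3, -0.5]
finger_gap: 0.003
```

>>> servo_tool(motion="0 0 -0.0015 0.003 0; 0 0 -0.0035 0.006 0; 0 0 -0.0055 0.009 0; 0 0 -0.0075 0.012 0; 0 0 -0.009 0.0135 0")

```text
clock: 23.3
ee_pos: [0.5256, -0.2152, 0.1125]
orientation: [0.679, -0.199, 0.679, 0.199]
ft_force: [-0.5, 0.0, 0.5]
finger_gap: -0.003
```

```bash
python3 -c "
from g import *
q,_=grab('scene','s11.png');show()
b=q[180:260,250:340]
cv2.imwrite('pics/a11.png',cv2.resize(b,None,fx=7,fy=7,interpolation=cv2.INTER_CUBIC)[:,:,::-1])"
```

```text
clk 23.35 pos [ 0.5257 -0.2152  0.1126] axes x [ 0.0003 -0.0001 -1.    ] z [0.8419 0.5397 0.0002] hold xy [-53.7813 -36.0803] F [-1.1439  0.4531  0.6393] Fh [-1.2147  0.1958] T [0.031 0.126 0.015] gap -0.0014534734311466135
```

View pics/a11.png

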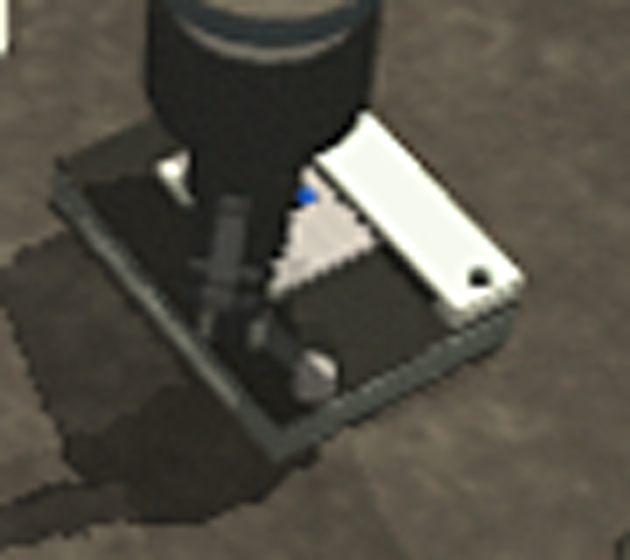

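>>> servo_tool(motion="0 0 -0.0007 0.0007 0; 0 0 -0.0014 0.0014 0; 0 0 -0.0014 0.0014 0")

```text
clock: 23.72
ee_pos: [0.5273, -0.2156, 0.1126]
orientation: [0.679, -0.199, 0.679, 0.199]
ft_force: [0.2, -0.7, -1.0]
finger_gap: 0.002
```

>>> servo_tool(motion="0 0 -0.0007 0.0007 0; 0 0 -0.0014 0.0014 0; 0 0 -0.0014 0.0014 0")

```text
clock: 24.1
ee_pos: [0.5293, -0.216, 0.1126]
orientation: [0.679, -0.199, 0.679, 0.199]
ft_force: [-1.9, 0.5, 0.2]
finger_gap: 0.002
```

```bash
python3 -c "
from g import *
avg(3)"
```

```text
F [-0.3916 -0.5025 -0.5651] T [-0.0321  0.1356 -0.0089] xy [-50.1437 -36.085 ] z 0.11259841620606105 clk 24.25 yaw 57.34169112305741 gap -0.0048013095502864875
```

Still about 1 N (sliding friction, no stop yet); continuing gently.

>>> servo_tool(motion="0 0 -0.0007 0.0007 0; 0 0 -0.0014 0.0014 0; 0 0 -0.0014 0.0014 0")

```text
clock: 24.62
ee_pos: [0.5309, -0.2165, 0.1125]
orientation: [0.678, -0.199, 0.679, 0.199]
ft_force: [-2.0, -0.3, 1.4]
finger_gap: 0.004
```

>>> servo_tool(motion="0 0 -0.0007 0.0007 0; 0 0 -0.0014 0.0014 0; 0 0 -0.0014 0.0014 0")

```text
clock: 25.0
ee_pos: [0.5318, -0.2171, 0.1122]
orientation: [0.677, -0.198, 0.68, 0.199]
ft_force: [-8.9, -0.5, 3.0]
finger_gap: 0.0
```

```bash
python3 -c "
from g import *
avg(3)
q,_=grab('scene','s12.png')
b=q[180:260,250:340]
cv2.imwrite('pics/a12.png',cv2.resize(b,None,fx=7,fy=7,interpolation=cv2.INTER_CUBIC)[:,:,::-1])"
```

```text
F [-8.0507 -1.6498  2.4651] T [-0.3331  1.1765  0.1034] xy [-47.4269 -36.5507] z 0.11220767125137535 clk 25.15 yaw 57.35978633972618 gap -0.0024162722164267187
```

View pics/a12.png

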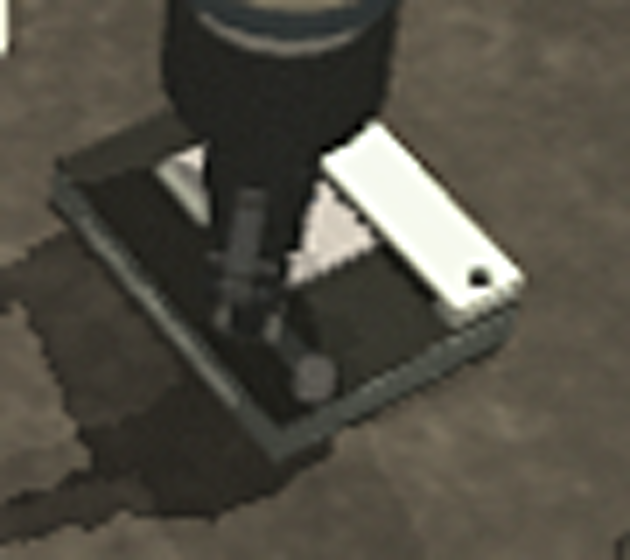

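>>> servo_tool(motion="0 0 0.003 -0.003 0; 0 0 0.01 -0.01 0; 0 0 0.02 -0.02 0; 0 -0.03 0.022 -0.022 0; 0 -0.09 0.022 -0.022 0")

```text
clock: 25.82
ee_pos: [0.501, -0.2093, 0.2004]
orientation: [0.677, -0.197, 0.68, 0.2]
ft_force: [1.6, -0.3, -0.3]
finger_gap: 0.002
```

>>> servo_tool(motion="0 -0.05 0 -0.05 0; 0 -0.1 0.03 -0.1 0; 0 -0.12 0.06 -0.14 0; 0 -0.12 0.06 -0.14 0; 0 -0.12 0.06 -0.14 0")

```text
clock: 26.45
ee_pos: [0.3522, -0.2352, 0.3231]
orientation: [0.679, -0.199, 0.678, 0.198]
ft_force: [-0.2, 0.1, -1.2]
finger_gap: -0.0
```

```bash
python3 -c "
from g import *
show()
p,_=grab('top','t13.png');q,_=grab('scene','s13.png')
a=p[140:240,230:330];b=q[160:260,250:350]
cv2.imwrite('pics/a13.png',cv2.resize(np.hstack([a,b]),None,fx=4,fy=5,interpolation=cv2.INTER_CUBIC)[:,:,::-1])"
```

```text
clk 26.45 pos [ 0.3522 -0.2352  0.3231] axes x [ 0.0023 -0.0012 -1.    ] z [0.8423 0.539  0.0012] hold xy [-218.8922  -92.9853] F [-0.1769  0.1097 -1.1713] Fh [-0.1964  0.0689] T [ 0.061  -0.0208 -0.029 ] gap -0.00019596396145441655
```

View pics/a13.png

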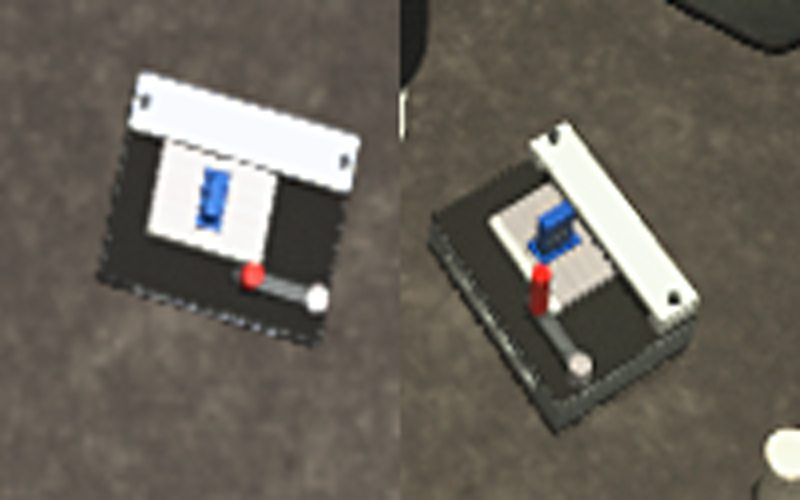

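Run:
```python
from g import *
c,sn=np.cos(HY),np.sin(HY);H=np.array([[c,sn],[-sn,c]])
h=lambda n,u,v,z:H@(px2w(n,u,v,z=z)[:2]-HO)*1000
p0,p1=(cv2.imread(f'pics/{x}.png')[:,:,::-1] for x in('t7','t13'))
for p,r in((p0,(295,205,315,228)),(p1,(285,185,300,205))):
    f=6;u=up(p,r,f).astype(int);m=((u[...,0]-u[...,1])>80);rc,W=upmask_rect('top',m,r[0],r[1],f,.062);k=H@(np.array(rc[0])/1000-HO)*1000
    print('knob',k,'angle',np.arctan2(-(k[0]+38-3),k[1]+66-3))
print('axis cap',h('top',230+317/4,140+297/5,.037))
a,b=(up(p,(262,165,300,195),6).astype(int) for p in(p0,p1))
for a_ in(a,b):
    R,G,B=a_[...,0],a_[...,1],a_[...,2];m=(B-R>60)&(B-G>30);print('rib',H@(np.array(upmask_rect('top',m,262,165,6,.054)[0][0])/1000-HO)*1000,upmask_rect('top',m,262,165,6,.054)[0][1:])
```

```text
knob [-80.5291 -59.718 ] angle 1.498835169346847
knob [-36.5572 -19.1613] angle 0.035506599322586666
axis cap [-36.0606 -65.2675]
rib [-3.8517 13.8976] ((16.794492721557617, 31.07582664489746), 77.29924774169922)
rib [-3.8514 13.948 ] ((16.69375228881836, 31.281883239746094), 77.29924774169922)
```

```bash
python3 -c "
from rig import robot
print(robot.hand_in())"
```

```text
the job is handed in; nothing more can be done
None
```

The blade is home over the pin with the keeper shut in front of it, and I handed the job in at about 26.5 s. No verdict is reported.

- **Blade:** I took the one on the green mat, set it on the bed and felt for the pin at about 5–8 N. The edge stopped on the pin, and the notch dropped over it with the blade near holder y = +13.7 mm. It then slid freely for the expected 14 mm and stopped softly at about 5.5 N. I eased off before letting go.
- **Keeper:** I pushed the knob round with shut fingers, at about 1–2 N, until it met the stop at about 8 N. Then I backed the arm well clear.
- **Last checks:** In the top camera the rib is at holder (-3.9, 13.9) mm, where about (-3, 13.7) was expected for a homed blade. It did not move while the keeper swung. The keeper measures about 0.04 rad from shut.
- **Disagreements:** The two cameras differed by 4–5 mm at the hood, so I averaged them. The knob met its stop about 5 mm farther on than planned, probably because the fingers taper. The pictures show the keeper shut.
- **Not checked:** I kept clear of the vial, tube, carton and jar on every move, but did not measure them again at the end.

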